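# Pin and cap the swing-arm pivot

### The arm

A 6-joint arm with a two-finger parallel gripper is mounted at the origin on the work surface. World frame = base frame: x ahead of the robot, y to its left, z up, the work surface at z = 0. Lengths are in m, angles in rad, forces in N, time in s.
With the tool pointing down it reaches from about 0.225 to 0.875 m from the base axis. Payload 3.4 kg.
Tool frame: the origin (TCP) lies at the very end of the fingers, on their centre line; the grasp point (between the pads) lies 19 mm behind it; z points along the fingers, y is the line along which they close (so a half turn about z gives the same grasp; the last joint's range is limited). The gripper opens to 85 mm and grips with 20 to 120 N. Pads are 22 mm wide; open, the fingers measure 114 mm over their backs; the gripper's body (76 mm by 85 mm) begins 54 mm behind the grasp point. The pads swing forward as they close: fully open they stand 13 mm farther back than shut.
Start: joints at [-1.253, 0.276, 1.505, -0, 1.361, -0.121], TCP at [0.244, -0.521, 0.231] pointing down, gripper open.
Joint ranges: [-2.89, 2.89], [-0.75, 2.08], [0.22, 2.7], [-1.18, 4.32], [0.11, 2.71], [-2.7, 2.7]. Speed limits (rad/s): [2.57, 2.57, 3.14, 3.14, 3.14, 3.14].

### API

Orientations are given as a unit quaternion [w, x, y, z].
In Python, from rig import manip, eyes gives the robot as it stands.
- The arm moves only by the tool servo_tool, never from a script. Its argument "series" is text: rows parted by semicolons, each of 7 numbers parted by spaces: the shift along the tool's x, y, z in m, then the turn, a rotation vector about the tool's x, y, z in degrees, then the closure, from 0 (fully open) to 1 (shut). In form: dx dy dz ax ay az fingers; .... A call has 1 to 5 rows; each row is the pose to reach, as a shift and turn from the pose commanded when the call began, along the tool's axes at that moment; what a row does not reach only later rows make up. A row lasts 1/10 s, in which the tool goes at most 50 mm and 8.59 degrees, less where a joint would pass 70% of its speed; a pose out of reach is approached as far as the arm can. A call with a gripper value outside its range is refused whole. The fingers move at their own pace and stop on an object; "squeeze" is the grip in N (left out, the last holds). Time passes only in rows, so rows that repeat a pose let the fingers close. It gives the time, the measured TCP pose, the force, the opening and the grip force at its end, in the units of the state.
- manip.get_state(): the state, without advancing time (a new reading comes with each control period).
- eyes.get_image(name): name is "scene" or "top" or "wrist"; returns the picture (420x560x3 uint8, red, green, blue); there is no depth.
- eyes.camera_info(name): a dict with "fx", "fy", "cx", "cy" (pixels), "dist" ([k1, k2, p1, p2, k3] as OpenCV has them; the pictures are not rectified), "eye" and "orientation" of the camera in the world. Camera axes: x right, y down, z forward; pixel columns grow to the right and rows downward; lengths in m; the calibration is good to about 2 mm. A picture is of the moment at which its call begins: read the wrist's pose just before it. camera_info takes no time and is no camera call; for the wrist camera it gives the pose at the moment of the call.
- manip.sign_off(): hands the job in; it is judged then, once.
The state is a dict: "clock": time; "qpos": joint angles; "qd": joint speeds; "effort": joint torques, N m; "position": TCP position; "ee_rot": TCP orientation; "contact_force": force on the tool from outside, world axes, zero at the start; "moment": the same for the moment, N m; "width": finger opening in m; "gripper_force": force on a finger pad.
Only numpy, scipy, OpenCV 4.12 (cv2) and the standard library are available. Lean on these libraries where they do the work, as an engineer would, in place of code of your own. Each camera call takes 0.05 s, during which the arm holds its last target. There are 200 camera calls.

### The job

Hang the tool-support arm on its bench bracket: take the long pivot pin (not the short one) out of the drilled block and drop it through the clevis and the arm's eye until its head sits fully home on the boss. Then put the dark steel cap over the pin head and boss, press straight down until it clicks over the spring balls, and keep pressing past the click until its rim is right down on the bracket. Finish still holding the cap and pressing it down firmly (at least 10 N), and leave the short pin, oil bottle, steel block and bar end where they are.

Things in the scene. Friction and masses are not known exactly. Their poses are not given: they have to be found in the camera images.
- bracket: Grey cast clevis fixed to the bench with the aluminium arm's eye lying between its two round ears (56 mm across), all immovable; a 17.5 mm vertical hole runs through boss, upper ear, eye and lower ear (underside 40 mm above the bench). Origin: on the bench on the hole's axis; z up; x along the arm, 340 mm long to a clamp ring 107 mm high. Only the boss is over 97 mm high within 250 mm of the axis.
- boss_top (a point): Point on the hole's axis at the top face of the round steel boss on the upper ear, 114 mm above the bench: the pin's head sits here when home. Boss 36 mm diameter, 17 mm high, its upper half tapered to 29 mm at the top, hole mouth countersunk to 21.5 mm. Axes as the bracket's.
- cap_seat (a point): Point on the hole's axis at the upper ear's flat top, 97 mm above the bench: the centre of the cap's rim comes here when fully home. Four spring-loaded balls (45, 135, 225, 315 degrees, centres 8.6 mm above this) stand out of the boss's side to 42.4 mm across and catch the cap's lip. Axes as the bracket's.
- pin: The long steel pivot pin, upright in either hole of the block: shank 16 mm diameter, 78 mm long, foot chamfered (11 mm wide at the end, 4 mm high); on top a round head 24 mm diameter, 14 mm high. 0.12 to 0.23 kg. Origin: centre of the foot; z towards the head. In the block the foot is 15 mm and the head's underside 93 mm above the bench.
- pin_collar (a point): Point on the long pin's axis at the underside of its head, 78 mm above its foot.
- short_pin: A bystander: the same kind of pin with a 50 mm shank, in the block's other hole, its head 28 mm lower than the long pin's. It stays in the block. Origin: centre of the foot.
- pin_block: Aluminium block fixed to the bench, 120 x 46 x 50 mm, with two blind holes 17.6 mm wide and 35 mm deep on its long centre line, 32 mm either side of the middle. Origin: centre of its underside; x along the 120 mm.
- cap: Dark steel snap cap standing mouth down on the bench: round, 50 mm diameter, 37 mm tall, 33 mm deep; bore 43.6 mm; at the mouth a 5 mm high lip 38.4 mm wide, tapered below. 0.11 to 0.19 kg. Origin: centre of the rim; z to the closed top. Pressing: the lip meets the balls 10 mm above the seat, the push rises to 7 to 14 N, drops at the click (about 6 mm above the seat), then rises on the ear.
- oil_bottle: A bystander: white plastic squeeze bottle, 58 mm diameter, 161 mm tall with its nozzle. Origin: centre of its underside.
- setup_block: A bystander: ground steel block 76 x 51 x 25 mm lying flat. Origin: centre of its underside.
- bar_end: A bystander: dark round steel bar end, 25 mm diameter, 95 mm long, lying on the bench. Origin: below its middle, at bench height as built.
Not all that is in view belongs to the job. Leave any orange or red look-alike of the pin alone.

How it is judged:
On the way, in this order (a step that is already met when the one before it is completed fails the run):
1. the long pin is fully home in clevis and eye, its head on the boss (horizontal distance between pin_collar and boss_top below 0.003 m and z of pin_collar in the frame of boss_top below 0.0018 m and angle between the z axis of pin and the z axis of bracket, either way round below 0.06 rad), for 0.2 s.
2. the cap has clicked over the balls, its rim is down on the ear, and it is pressed down for half a second (horizontal distance between cap and cap_seat below 0.003 m and z of cap in the frame of cap_seat below 0.0018 m and angle between the z axis of cap and the z axis of bracket, either way round below 0.06 rad and contact force between cap and bracket above 8 N), for 0.5 s.
At the end, for the whole second after the job is handed in: Long pin home (head within 1.8 mm of the boss, 3 mm of the axis, 0.06 rad of upright), cap home over it (rim within 1.8 mm of the ear, 3 mm, 0.06 rad), at rest, fingers still on it (over 3 N), pressing: more than 8 N between cap and bracket (all of step 1 and all of step 2 and contact force between the fingers and cap above 3 N and linear speed of cap below 0.01 m/s); the arm keeps its last pose, push and grip.
It fails at once if the short pin is taken out or shoved about (distance of short_pin from where it was at the start of the episode above 0.02 m).
It fails at once if the oil bottle is knocked over or moved more than 30 mm (distance of oil_bottle from where it was at the start of the episode above 0.03 m or angle between oil_bottle's own z axis and vertical above 0.5 rad).
It fails at once if the steel block is moved more than 30 mm (distance of setup_block from where it was at the start of the episode above 0.03 m).
It fails at once if the bar end is moved more than 30 mm (distance of bar_end from where it was at the start of the episode above 0.03 m).
It also fails if it takes over 72 s, if anything falls off the work surface, if the arm or the gripper's body presses on something with over 40 N, if the wrist force passes 120 N, or if a joint passes its speed limit or range.

## Working session

There is one attempt and no reset: what is moved stays moved. The work goes in short steps, Python scripts to look and compute and a tool call to move; the robot and the scene stay as the last step left them, time stands still between calls to the robot, and variables do not carry over. Pictures are saved under pics/ and viewed, at most 10 in all, crops included, and the job is handed in when it is done.

Besides the shell and the picture viewer there is one more tool, called after "Emit:" in YAML: its name, and indented under it one key for each argument. servo_tool: Moves the arm, as the interface text tells. Its arguments: {"type":"object","properties":{"series":{"type":"string"},"squeeze":{"type":"number"}},"required":["series"]}

```bash
mkdir -p pics; cat > h.py <<'E'
import numpy as np, cv2, json
from rig import manip, eyes
from scipy.spatial.transform import Rotation as R
def rot(q): return R.from_quat([q[1],q[2],q[3],q[0]]).as_matrix()
def snap(n,f=None):
    c=eyes.camera_info(n); im=eyes.get_image(n)[:,:,::-1].copy()
    if f: cv2.imwrite('pics/'+f,im); json.dump({k:np.array(v).tolist() for k,v in c.items()},open('pics/'+f+'.json','w'))
    return im,c
def load(f): return json.load(open('pics/'+f+'.json'))
def K(c): return np.array([[c['fx'],0,c['cx']],[0,c['fy'],c['cy']],[0,0,1.]])
def onplane(c,px,z):
    p=cv2.undistortPoints(np.array([[px]],float),K(c),np.array(c['dist'],float))[0,0]
    d=rot(c['orientation'])@np.array([p[0],p[1],1]); e=np.array(c['eye'])
    return e+d*(z-e[2])/d[2]
def proj(c,P):
    M=rot(c['orientation']); t=-M.T@np.array(c['eye'])
    return cv2.projectPoints(np.array(P,float).reshape(-1,3),cv2.Rodrigues(M.T)[0],t,K(c),np.array(c['dist'],float))[0][:,0]
def intool(P):
    s=manip.get_state(); return rot(s['ee_rot']).T@(np.array(P)-np.array(s['position']))
E
python3 - <<'E'
from h import *
for n in ['top','scene','wrist']:
    im,c=snap(n,n+'1.png'); print(n,np.round(c['eye'],3),np.round(rot(c['orientation'])[:,2],3),c['fx'])
s=manip.get_state();print({k:np.round(v,3).tolist() for k,v in s.items()})
a=cv2.imread('pics/top1.png');cv2.imwrite('pics/top1b.png',cv2.resize(a,(800,600),interpolation=cv2.INTER_CUBIC))
E
```

```text
top [0.306 0.003 1.444] [ 0.177  0.022 -0.984] 523.1986580994811
scene [1.13  0.757 0.694] [-0.532 -0.659 -0.532] 454.0090141420008
wrist [ 0.314 -0.488  0.373] [-0.275 -0.127 -0.953] 292.6899933196384
{'clock': 0.15, 'qpos': [-1.253, 0.276, 1.506, -0.0, 1.361, -0.121], 'qd': [0.001, -0.002, -0.004, 0.001, 0.001, -0.001], 'effort': [0.002, -41.714, -24.603, -0.0, 0.008, 0.0], 'position': [0.244, -0.52, 0.231], 'ee_rot': [-0.001, 0.976, 0.218, -0.0], 'contact_force': [-0.961, -0.461, 0.393], 'moment': [0.0, -0.036, -0.039], 'gripper_force': 0.0, 'width': 0.085}
```

View pics/top1b.png

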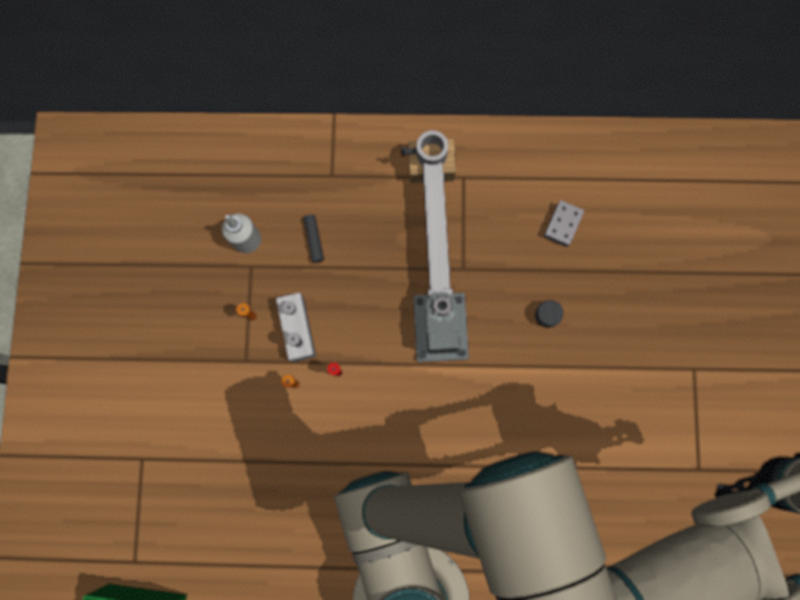

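View pics/scene1.png

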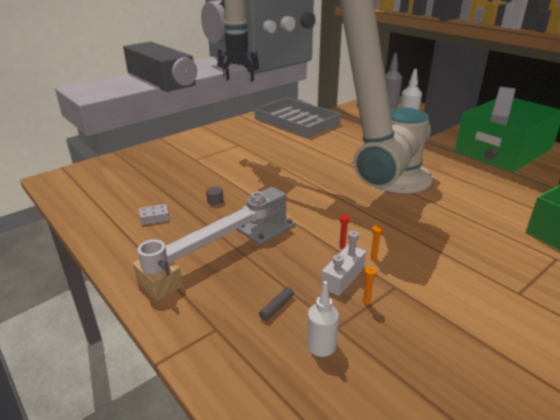

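The top view shows the bracket eye at (443,304), the cap at (549,313) and the block with pins at (288,308) and (294,340), in the 800-wide picture. Orange and red decoys stand at (243,310), (289,380) and (333,369). In the scene view the block's pins are at (353,240), which looks taller and is nearer the robot, and (338,262). I'll confirm with enlarged crops.

```bash
python3 - <<'E'
from h import *
a=cv2.imread('pics/top1.png');s=cv2.imread('pics/scene1.png')
t=cv2.resize(a[195:280,155:255],None,fx=4,fy=4,interpolation=cv2.INTER_CUBIC)   # 400x340
u=cv2.resize(a[190:275,285:385],None,fx=4,fy=4,interpolation=cv2.INTER_CUBIC)
v=cv2.resize(s[205:315,305:405],None,fx=4,fy=2.36,interpolation=cv2.INTER_CUBIC)
v=cv2.resize(s[205:310,310:400],(223*1,260),interpolation=cv2.INTER_CUBIC)
w=cv2.resize(s[175:255,190:310],(390,260),interpolation=cv2.INTER_CUBIC)
o=np.zeros((600,800,3),np.uint8);o[:340,:400]=t;o[:340,400:]=u;o[340:,:223]=v;o[340:,400:790]=w
cv2.imwrite('pics/crop1.png',o)
E
```

```text
(no output)
```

View pics/crop1.png

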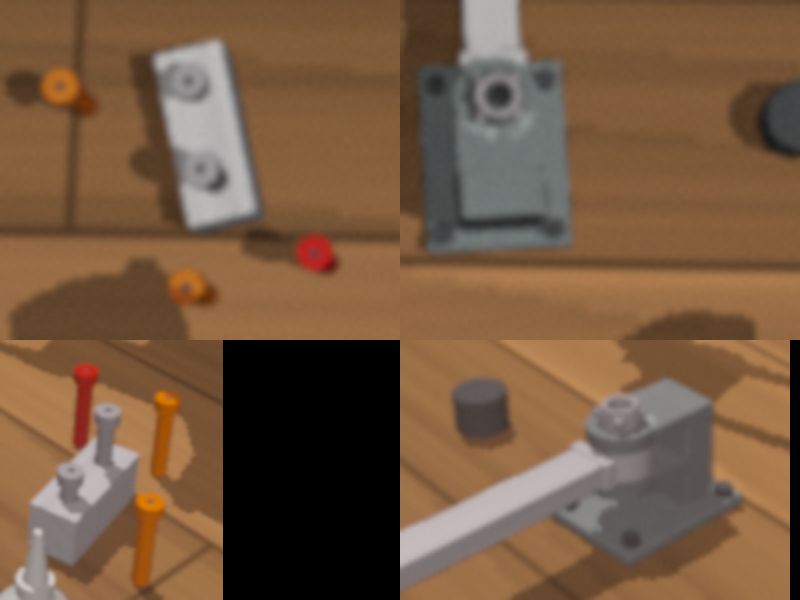

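```bash
python3 - <<'E'
from h import *
c=load('top1.png');s=load('scene1.png')
def crop(x,y):return (155+(x-1.5)/4,195+(y-1.5)/4)
for n,p,z in [('long',crop(204,169),.107),('short',crop(188,80),.079),('o1',crop(61,87),.1),('o2',crop(186,286),.1),('red',crop(314,253),.1),
 ('boss',(285+95.5/4,190+94.5/4),.114),('cap',(384.3,219),.035),('armend',(302,103),.107),('bc1',crop(153,56),.05),('bc2',crop(221,40),.05),('bc3',crop(262,215),.05),('bc4',crop(187,230),.05)]:
  P=onplane(c,p,z);print(n,np.round(p,1),P.round(4),proj(s,P).round(1))
print(np.round(proj(s,[[.5,0,0]]),1))
E
```

```text
long [205.6 236.9] [0.4661 0.2195 0.107 ] [[353.2 231.9]]
short [201.6 214.6] [0.5286 0.2374 0.079 ] [[338.9 256.7]]
o1 [169.9 216.4] [0.5191 0.3169 0.1   ] [[371. 265.]]
o2 [201.1 266.1] [0.3912 0.2289 0.1   ] [[377.8 224.2]]
red [233.1 257.9] [0.4139 0.1473 0.1   ] [[345.2 213.2]]
boss [308.9 213.6] [ 0.5302 -0.0456  0.114 ] [[258.3 193.6]]
cap [384.3 219. ] [ 0.5321 -0.2536  0.035 ] [[215.2 190.1]]
armend [302 103] [ 0.8333 -0.0245  0.107 ] [[154.  245.8]]
bc1 [192.9 208.6] [0.5494 0.267  0.05  ] [[341.3 277.8]]
bc2 [209.9 204.6] [0.5612 0.2211 0.05  ] [[322.3 269.6]]
bc3 [220.1 248.4] [0.4426 0.1884 0.05  ] [[348.2 242.2]]
bc4 [201.4 252.1] [0.4317 0.2383 0.05  ] [[367.3 250. ]]
[[279.1 233.7]]
```

Emit:
servo_tool:
  series: "0.032 -0.036 0 0 0 0 0; 0.064 -0.071 0 0 0 0 0; 0.096 -0.107 0 0 0 0 0; 0.128 -0.143 0 0 0 0 0; 0.16 -0.178 0 0 0 0 0"
  squeeze: 40

```text
clock: 0.65
position: [0.3135, -0.2894, 0.2311]
ee_rot: [-0.0, 0.976, 0.217, 0.0]
contact_force: [0.6, 0.2, -0.2]
width: 0.0856
gripper_force: 0.0
```

Emit:
servo_tool:
  series: "0.032 -0.036 0 0 0 0 0; 0.064 -0.071 0 0 0 0 0; 0.096 -0.107 0 0 0 0 0; 0.128 -0.143 0 0 0 0 0; 0.16 -0.178 0 0 0 0 0"

```text
clock: 1.15
position: [0.3826, -0.0604, 0.2314]
ee_rot: [0.0, 0.976, 0.217, 0.0]
contact_force: [1.1, -0.5, 0.5]
width: 0.0856
gripper_force: 0.0
```

Emit:
servo_tool:
  series: "0.032 -0.036 0 0 0 0 0; 0.064 -0.071 0 0 0 0 0; 0.096 -0.107 0 0 0 0 0; 0.128 -0.143 0 0 0 0 0; 0.16 -0.178 0 0 0 0 0"

```text
clock: 1.65
position: [0.4519, 0.1689, 0.2312]
ee_rot: [0.0, 0.976, 0.218, 0.0]
contact_force: [1.5, -0.2, 0.6]
width: 0.0856
gripper_force: 0.0
```

Emit:
servo_tool:
  series: "0.018 -0.02 0 0 0 5 0; 0.036 -0.041 0 0 0 10.7 0; 0.036 -0.041 0 0 0 10.7 0; 0.036 -0.041 0 0 0 10.7 0"

```text
clock: 2.05
position: [0.4667, 0.2193, 0.2307]
ee_rot: [0.0, 0.992, 0.127, -0.001]
contact_force: [-0.2, -1.4, 0.0]
width: 0.085
gripper_force: 0.0
```

```bash
python3 - <<'E'
from h import *
im,c=snap('wrist','w2.png')
print(intool([.4661,.2195,.107]),proj(c,[[.4661,.2195,.107],[.5286,.2374,.079]]).round(1))
E
```

```text
[-1.02514297e-04 -1.02049667e-03  1.23880594e-01] [[282.2 206.6]
 [280.5 134.2]]
```

View pics/w2.png

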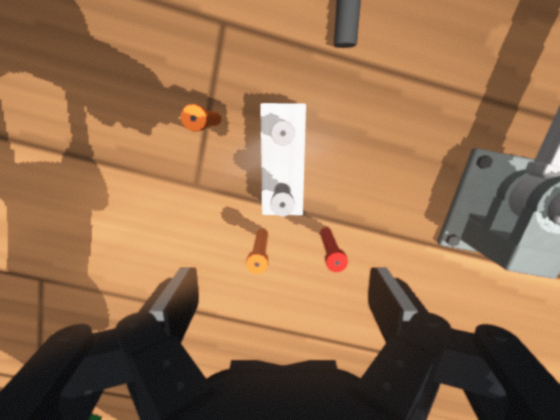

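The long pin's head is at (282,204), nearest the gripper and taller. The short pin is at (283,132), and the decoys at (257,263) and (337,262) are clear of the fingers. Everything agrees within about 2 mm, so I'm descending.

Emit:
servo_tool:
  series: "0.001 -0.001 0.04 0 0 0 0; 0.001 -0.001 0.08 0 0 0 0; 0.001 -0.001 0.115 0 0 0 0; 0.001 -0.001 0.135 0 0 0 0; 0.001 -0.001 0.147 0 0 0 0"

```text
clock: 2.6
position: [0.4664, 0.2187, 0.0826]
ee_rot: [0.001, 0.992, 0.125, -0.002]
contact_force: [-0.1, -0.4, 0.4]
width: 0.0854
gripper_force: 0.0
```

Emit:
servo_tool:
  series: "0 0 0 0 0 0 0.4; 0 0 0 0 0 0 0.8; 0 0 0 0 0 0 1; 0 0 0 0 0 0 1; 0 0 0 0 0 0 1"

```text
clock: 3.1
position: [0.4688, 0.2206, 0.0856]
ee_rot: [-0.0, 0.992, 0.126, 0.001]
contact_force: [-0.1, -0.2, 4.4]
width: 0.0222
gripper_force: 38.9
```

Emit:
servo_tool:
  series: "0 0 0 0 0 0 1; 0 0 0 0 0 0 1; 0 0 0 0 0 0 1; 0 0 0 0 0 0 1; 0 0 0 0 0 0 1"

```text
clock: 3.6
position: [0.4689, 0.2207, 0.0856]
ee_rot: [-0.0, 0.992, 0.126, 0.001]
contact_force: [0.1, -1.4, 6.5]
width: 0.0225
gripper_force: 38.9
```

Emit:
servo_tool:
  series: "0 0 -0.015 0 0 0 1; 0 0 -0.04 0 0 0 1; 0 0 -0.075 0 0 0 1; 0 0 -0.11 0 0 0 1; 0 0 -0.14 0 0 0 1"

```text
clock: 4.1
position: [0.4677, 0.2205, 0.2258]
ee_rot: [-0.0, 0.992, 0.126, 0.0]
contact_force: [1.2, 0.0, -1.2]
width: 0.0221
gripper_force: 39.3
```

Emit:
servo_tool:
  series: "0 0 0 0 0 0 1; 0 0 0 0 0 0 1"

```text
clock: 4.3
position: [0.4675, 0.2204, 0.2242]
ee_rot: [0.0, 0.992, 0.126, 0.0]
contact_force: [-0.2, -0.1, -1.8]
width: 0.0221
gripper_force: 39.4
```

```bash
python3 - <<'E'
from h import *
im,c=snap('wrist','w3.png')
s=manip.get_state();p=np.array(s['position']);M=rot(s['ee_rot']);print(p,s['contact_force'])
for h in [0,.008]: print(proj(c,[p+M@[0,0,t] for t in (-.024,-.010,.068)]).round(1))
print('boss in tool',intool([.5302,-.0456,.114]),proj(c,[[.5302,-.0456,.114]]))
cv2.imwrite('pics/w3b.png',cv2.resize(im[150:420,100:460],(800,600),interpolation=cv2.INTER_CUBIC))
E
```

```text
[0.46681423 0.22016847 0.22312018] [-0.04468138 -0.4658883  -2.7265775 ]
[[282.2 294.7]
 [282.3 279.4]
 [282.6 227.2]]
[[282.2 294.7]
 [282.3 279.4]
 [282.6 227.2]]
boss in tool [-0.00468022  0.27315542  0.10918818] [[588.31207824 216.52697623]]
```

View pics/w3b.png

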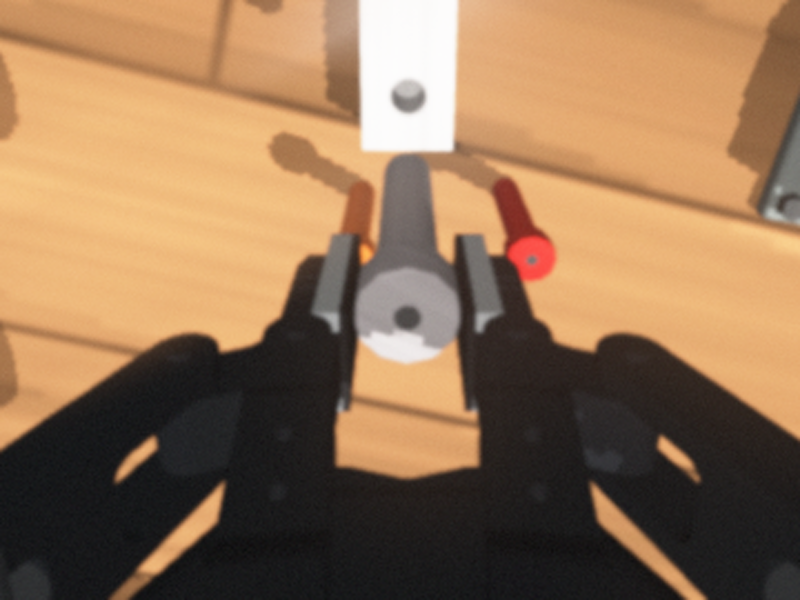

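The pin is held upright, with its head at (283,293) and foot at about (283,228) in full-frame pixels, close to where the tool axis projects. Next I move beside the boss and look.

Emit:
servo_tool:
  series: "-0.001 0.03 0 0 0 0 1; -0.002 0.075 0 0 0 0 1; -0.003 0.12 0 0 0 0 1; -0.004 0.165 0 0 0 0 1; -0.005 0.21 0 0 0 0 1"

```text
clock: 4.85
position: [0.5142, 0.0144, 0.222]
ee_rot: [-0.001, 0.992, 0.126, -0.002]
contact_force: [0.8, 0.4, -0.7]
width: 0.0224
gripper_force: 39.5
```

Emit:
servo_tool:
  series: "0 0 0 0 0 0 1; 0 0 0 0 0 0 1; 0 0 0 0 0 0 1"

```text
clock: 5.15
position: [0.5143, 0.0166, 0.2229]
ee_rot: [-0.001, 0.992, 0.126, -0.002]
contact_force: [-0.2, 0.3, -1.8]
width: 0.0225
gripper_force: 39.7
```

```bash
python3 - <<'E'
from h import *
im,c=snap('wrist','w4.png')
s=manip.get_state();print(s['position'],s['contact_force'],s['ee_rot'])
q=proj(c,[[.5302,-.0456,.114]])[0];print('boss pred',q,intool([.5302,-.0456,.114]))
x,y=int(q[0]),int(q[1]);x0=max(0,min(x-100,360));y0=max(0,y-90);print(x0,y0)
cv2.imwrite('pics/w4b.png',cv2.resize(im[y0:y0+150,x0:x0+200],(800,600),interpolation=cv2.INTER_CUBIC))
E
```

```text
[0.51447623 0.01690679 0.22328289] [ 0.32725422  0.46172664 -2.05283506] [-4.99597335e-04  9.91996874e-01  1.26256646e-01 -1.10043057e-03]
boss pred [354.32125917 210.7163916 ] [-0.00021031  0.06459131  0.10920167]
254 120
```

View pics/w4b.png

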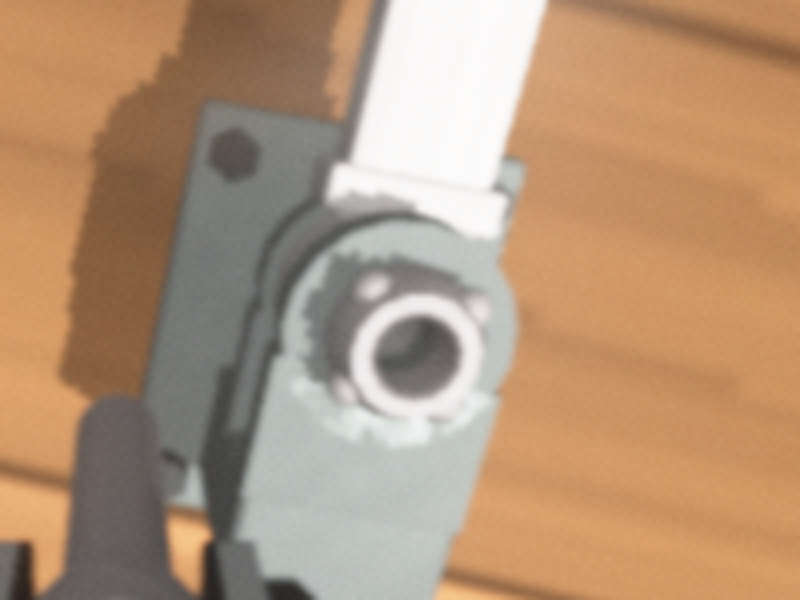

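The boss ring centre is at crop (416,353), which is full-frame (357.6,207.9). The pin foot is at lower left.

```bash
python3 - <<'E'
from h import *
c=load('w4.png')
P=onplane(c,(357.6,207.9),.114);print(P,intool(P))
s=manip.get_state();p=np.array(s['position']);M=rot(s['ee_rot'])
# pin axis offsets: foot far edge check
for dx in (0,.001,.002,.003): print(dx,proj(c,[p+M@[dx+.0055,0,.069],p+M@[dx,0,.069]]).round(1).tolist())
E
```

```text
[ 0.5334373  -0.04758417  0.114     ] [0.00242676 0.06732313 0.10919278]
0 [[282.2, 219.1], [282.2, 225.9]]
0.001 [[282.2, 217.9], [282.2, 224.7]]
0.002 [[282.2, 216.6], [282.2, 223.5]]
0.003 [[282.2, 215.4], [282.2, 222.2]]
```

Emit:
servo_tool:
  series: "0.0015 0.035 0 0 0 0 1; 0.0025 0.067 0 0 0 0 1; 0.0025 0.067 0.01 0 0 0 1; 0.0025 0.067 0.02 0 0 0 1; 0.0025 0.067 0.03 0 0 0 1"

```text
clock: 5.7
position: [0.5336, -0.0468, 0.1931]
ee_rot: [-0.001, 0.992, 0.126, -0.001]
contact_force: [0.1, 0.3, -0.4]
width: 0.0227
gripper_force: 39.9
```

Emit:
servo_tool:
  series: "0 0 0.005 0 0 0 1; 0 0 0.01 0 0 0 1; 0 0 0.015 0 0 0 1; 0 0 0.02 0 0 0 1; 0 0 0.02 0 0 0 1"

```text
clock: 6.2
position: [0.534, -0.0482, 0.1736]
ee_rot: [-0.0, 0.992, 0.126, -0.001]
contact_force: [-1.0, 1.2, -1.6]
width: 0.0221
gripper_force: 39.8
```

Emit:
servo_tool:
  series: "0 0 0.008 0 0 0 1; 0 0 0.016 0 0 0 1; 0 0 0.024 0 0 0 1; 0 0 0.032 0 0 0 1; 0 0 0.032 0 0 0 1"

```text
clock: 6.7
position: [0.5337, -0.0484, 0.1407]
ee_rot: [-0.0, 0.992, 0.126, -0.001]
contact_force: [-0.8, 0.5, -1.5]
width: 0.0227
gripper_force: 39.8
```

Emit:
servo_tool:
  series: "0 0 0.007 0 0 0 1; 0 0 0.014 0 0 0 1; 0 0 0.021 0 0 0 1; 0 0 0.024 0 0 0 1; 0 0 0.024 0 0 0 1"

```text
clock: 7.2
position: [0.5338, -0.0482, 0.1173]
ee_rot: [-0.0, 0.992, 0.126, -0.001]
contact_force: [-1.4, 2.7, -3.7]
width: 0.0228
gripper_force: 39.9
```

Emit:
servo_tool:
  series: "0 0 0 0 0 0 0.5; 0 0 0 0 0 0 0.3; 0 0 -0.01 0 0 0 0.2; 0 0 -0.025 0 0 0 0.2; 0 0 -0.045 0 0 0 0.2"

```text
clock: 7.7
position: [0.5348, -0.0488, 0.1643]
ee_rot: [0.0, 0.992, 0.126, 0.0]
contact_force: [-0.3, -0.5, 0.4]
width: 0.0684
gripper_force: 0.0
```

Emit:
servo_tool:
  series: "0 0 -0.04 0 0 0 0.6; 0 0 -0.05 0 0 0 1; 0 0 -0.05 0 0 0 1; 0 0 -0.05 0 0 0 1; 0 0 -0.05 0 0 0 1"

```text
clock: 8.2
position: [0.5336, -0.0483, 0.2119]
ee_rot: [-0.0, 0.992, 0.126, -0.001]
contact_force: [1.5, 0.3, 0.4]
width: 0.0
gripper_force: 0.0
```

```bash
python3 - <<'E'
from h import *
im,c=snap('wrist','w5.png')
s=manip.get_state();print(s['position'],s['contact_force'],s['width'])
for z in (.128,.137): print(z,proj(c,[[.5337,-.048,z]]))
im2,c2=snap('scene','s5.png');print(proj(c2,[[.5337,-.048,.128],[.5337,-.048,.138]]))
o=np.hstack([cv2.resize(im[190:370,190:370],(400,400),interpolation=cv2.INTER_CUBIC),cv2.resize(im2[150:250,210:310],(400,400),interpolation=cv2.INTER_CUBIC)])
cv2.imwrite('pics/w5b.png',o)
E
```

```text
[ 0.53357451 -0.04834631  0.21181262] [-0.76051722  0.36838134  0.40924834] -0.00016773841440794124
0.128 [[282.30419311 219.34891459]]
0.137 [[282.26325851 223.04971964]]
[[256.40520576 188.90175309]
 [256.27620381 185.44325584]]
```

View pics/w5b.png

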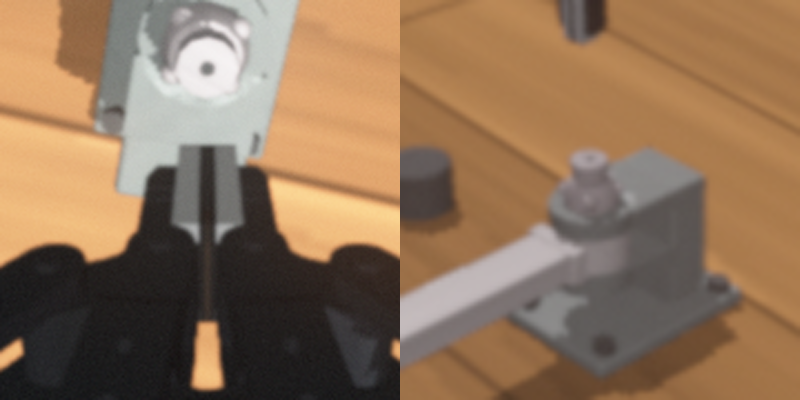

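The head is centred at wrist (283,220.6) and scene (257,189.5), against predictions of (282.3,219.3) and (256.4,188.9) for a pin fully home. I'll push down with closed fingers to make sure.

Emit:
servo_tool:
  series: "0 0 0.025 0 0 0 1; 0 0 0.05 0 0 0 1; 0 0 0.065 0 0 0 1; 0 0 0.072 0 0 0 1; 0 0 0.076 0 0 0 1"

```text
clock: 8.8
position: [0.5341, -0.0484, 0.1362]
ee_rot: [-0.0, 0.992, 0.126, -0.001]
contact_force: [0.0, 0.4, 0.2]
width: 0.0
gripper_force: 0.0
```

Emit:
servo_tool:
  series: "0 0 0.003 0 0 0 1; 0 0 0.006 0 0 0 1; 0 0 0.009 0 0 0 1; 0 0 0.011 0 0 0 1; 0 0 0.011 0 0 0 1"

```text
clock: 9.3
position: [0.5349, -0.0485, 0.128]
ee_rot: [0.0, 0.992, 0.126, 0.001]
contact_force: [-1.6, 0.5, 7.3]
width: -0.0
gripper_force: 3.8
```

Contact came at z = 0.128 with 7 N, so the head is fully home. Now for the cap.

Emit:
servo_tool:
  series: "0 0 -0.03 0 0 0 0.8; 0 0 -0.07 0 0 0 0.3; -0.01 0.04 -0.1 0 0 0 0; -0.02 0.08 -0.1 0 0 0 0; -0.03 0.12 -0.1 0 0 0 0"

```text
clock: 9.8
position: [0.5362, -0.1736, 0.2285]
ee_rot: [0.001, 0.992, 0.126, 0.002]
contact_force: [1.1, -0.3, -0.4]
width: 0.0724
gripper_force: 0.0
```

Emit:
servo_tool:
  series: "-0.01 0.04 0 0 0 0 0; -0.02 0.08 0 0 0 0 0; -0.02 0.08 0 0 0 0 0; -0.02 0.08 0 0 0 0 0"
  squeeze: 80

```text
clock: 10.2
position: [0.5357, -0.2553, 0.2261]
ee_rot: [-0.0, 0.992, 0.125, -0.0]
contact_force: [0.4, 0.2, 0.9]
width: 0.085
gripper_force: 0.0
```

```bash
python3 - <<'E'
from h import *
im,c=snap('wrist','w6.png')
s=manip.get_state();print(s['position'],s['contact_force'],s['width'])
q=proj(c,[[.535,-.256,.037]])[0];print(q,intool([.535,-.256,.037]))
x0,y0=int(q[0])-80,int(q[1])-60;print(x0,y0)
cv2.imwrite('pics/w6b.png',cv2.resize(im[y0:y0+120,x0:x0+160],(800,600),interpolation=cv2.INTER_CUBIC))
E
```

```text
[ 0.53572882 -0.25421514  0.22621828] [-0.22483113 -0.26146819 -0.01735934] 0.08548188162731266
[283.24792645 191.28372784] [-0.00115953  0.00173171  0.18921662]
203 131
```

View pics/w6b.png

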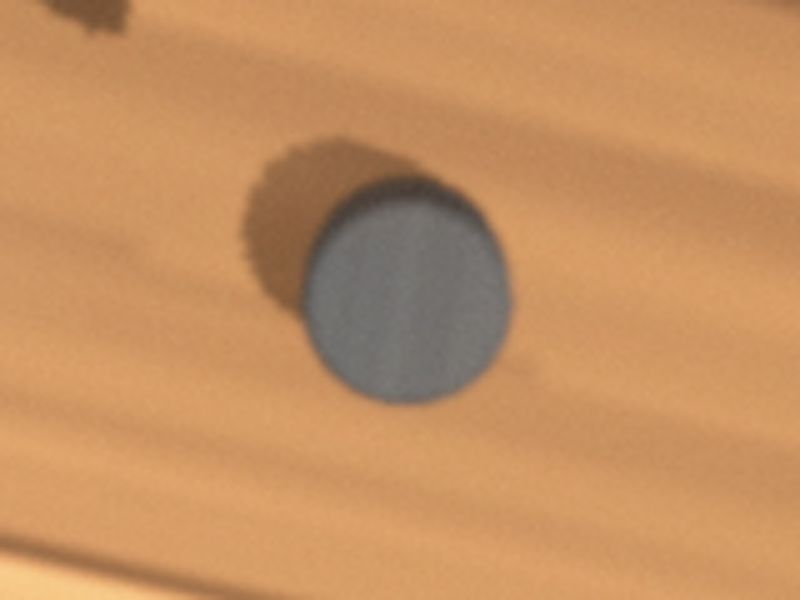

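The cap top is centred at crop (409,301), about 1.5 mm from prediction. Going down to grasp it.

Emit:
servo_tool:
  series: "-0.001 0.003 0.045 0 0 0 0; -0.001 0.003 0.09 0 0 0 0; -0.001 0.003 0.135 0 0 0 0; -0.001 0.003 0.175 0 0 0 0; -0.001 0.003 0.2 0 0 0 0"

```text
clock: 10.75
position: [0.5342, -0.2548, 0.0237]
ee_rot: [-0.002, 0.992, 0.127, -0.002]
contact_force: [-0.4, 0.3, -0.4]
width: 0.0855
gripper_force: 0.0
```

Emit:
servo_tool:
  series: "0 0 0.01 0 0 0 0; 0 0 0.017 0 0 0 0; 0 0 0.017 0 0 0 0.3; 0 0 0.017 0 0 0 0.6; 0 0 0.017 0 0 0 1"

```text
clock: 11.25
position: [0.537, -0.2583, 0.0116]
ee_rot: [0.001, 0.992, 0.126, 0.001]
contact_force: [2.1, -0.6, -0.7]
width: 0.0478
gripper_force: 82.1
```

Emit:
servo_tool:
  series: "0 0 0 0 0 0 1; 0 0 0 0 0 0 1; 0 0 0 0 0 0 1; 0 0 0 0 0 0 1; 0 0 0 0 0 0 1"

```text
clock: 11.75
position: [0.537, -0.2583, 0.0115]
ee_rot: [0.001, 0.992, 0.126, 0.002]
contact_force: [0.3, 1.5, 5.7]
width: 0.0479
gripper_force: 82.7
```

Emit:
servo_tool:
  series: "0 0 -0.02 0 0 0 1; 0 0 -0.06 0 0 0 1; 0 0 -0.105 0 0 0 1; 0 0 -0.15 0 0 0 1; 0 0 -0.18 0 0 0 1"

```text
clock: 12.25
position: [0.5367, -0.2585, 0.1939]
ee_rot: [0.002, 0.992, 0.126, 0.002]
contact_force: [0.7, -0.5, -1.4]
width: 0.0478
gripper_force: 82.9
```

Emit:
servo_tool:
  series: "0 0 0 0 0 0 1; 0.01 -0.04 0 0 0 0 1; 0.02 -0.08 0 0 0 0 1; 0.03 -0.12 0 0 0 0 1; 0.04 -0.16 0 0 0 0 1"

```text
clock: 12.75
position: [0.5335, -0.0913, 0.1883]
ee_rot: [-0.0, 0.992, 0.125, -0.001]
contact_force: [1.0, 0.3, -1.9]
width: 0.0482
gripper_force: 83.0
```

Emit:
servo_tool:
  series: "0.01 -0.03 0 0 0 0 1; 0.01 -0.044 0 0 0 0 1; 0.01 -0.044 0 0 0 0 1; 0.01 -0.044 0 0 0 0 1"

```text
clock: 13.15
position: [0.533, -0.0487, 0.1889]
ee_rot: [0.001, 0.992, 0.126, -0.0]
contact_force: [-1.1, -0.2, -0.3]
width: 0.0481
gripper_force: 83.1
```

```bash
python3 - <<'E'
from h import *
im,c=snap('wrist','w7.png')
s=manip.get_state();p=np.array(s['position']);M=rot(s['ee_rot']);print(p,s['contact_force'],s['width'],M[:,2])
print('axis in tool',intool([.5337,-.048,.097]))
print('cap top pred',proj(c,[p+M@[0,0,-.0255],p+M@[.025,0,-.0255],p+M@[-.025,0,-.0255],p+M@[.025,0,.0115]]).round(1).tolist(),'head',proj(c,[[.5337,-.048,.128]]).round(1))
cv2.imwrite('pics/w7b.png',cv2.resize(im[180:360,162:402],(800,600),interpolation=cv2.INTER_CUBIC))
E
```

```text
[ 0.53326752 -0.04907732  0.18903852] [-0.54184999  0.59397742 -1.67974803] 0.048457997271380185 [-1.66641772e-04 -1.22694968e-03 -9.99999233e-01]
axis in tool [ 0.00072977 -0.00104148  0.09203705]
cap top pred [[283.2, 296.5], [283.2, 246.6], [283.1, 341.3], [283.2, 219.3]] head [[281.8 228.8]]
```

View pics/w7b.png

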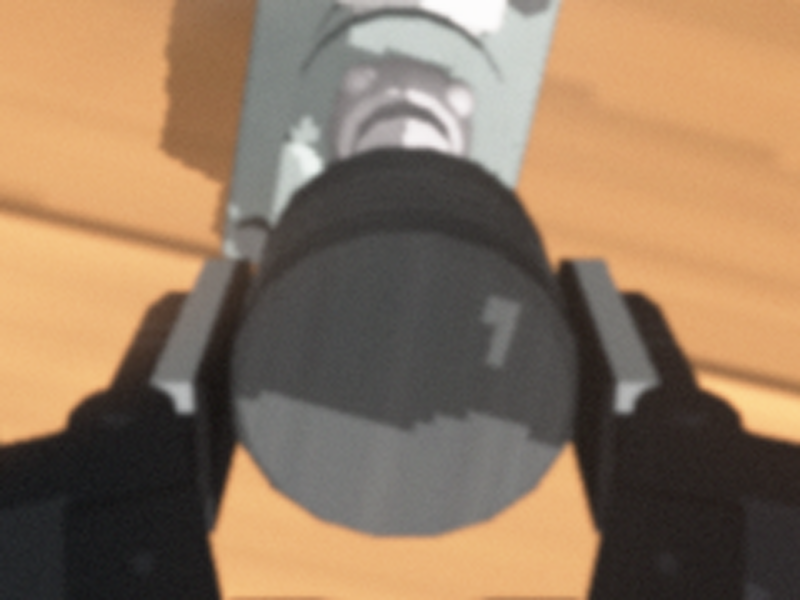

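The cap is held level and centred over the pin head, with its axis at crop x≈406 and the head centre at about 405. Descending.

Emit:
servo_tool:
  series: "0.0015 -0.0005 0.015 0 0 0 1; 0.0015 -0.0005 0.03 0 0 0 1; 0.0015 -0.0005 0.04 0 0 0 1; 0.0015 -0.0005 0.048 0 0 0 1; 0.0015 -0.0005 0.052 0 0 0 1"

```text
clock: 13.7
position: [0.5344, -0.0476, 0.1365]
ee_rot: [-0.0, 0.992, 0.125, -0.001]
contact_force: [-0.5, 0.2, -1.6]
width: 0.0482
gripper_force: 83.1
```

Emit:
servo_tool:
  series: "0 0 0.003 0 0 0 1; 0 0 0.006 0 0 0 1; 0 0 0.009 0 0 0 1; 0 0 0.013 0 0 0 1; 0 0 0.013 0 0 0 1"

```text
clock: 14.2
position: [0.5343, -0.0467, 0.1239]
ee_rot: [-0.0, 0.992, 0.126, -0.0]
contact_force: [-1.1, -0.0, -1.7]
width: 0.0478
gripper_force: 83.1
```

Emit:
servo_tool:
  series: "0 0.001 0.002 0 0 0 1; 0 0.001 0.004 0 0 0 1; 0 0.001 0.006 0 0 0 1; 0 0.001 0.008 0 0 0 1; 0 0.001 0.01 0 0 0 1"

```text
clock: 14.7
position: [0.5349, -0.0474, 0.1161]
ee_rot: [-0.0, 0.992, 0.126, 0.0]
contact_force: [-4.7, 1.7, 13.8]
width: 0.048
gripper_force: 84.6
```

Emit:
servo_tool:
  series: "0 0 0.001 0 0 0 1; 0 0 0.002 0 0 0 1; 0 0 0.003 0 0 0 1; 0 0 0.004 0 0 0 1; 0 0 0.004 0 0 0 1"

```text
clock: 15.2
position: [0.5344, -0.0477, 0.1093]
ee_rot: [-0.0, 0.992, 0.126, -0.001]
contact_force: [0.3, 0.5, -5.0]
width: 0.0481
gripper_force: 84.2
```

It clicked (13.8 N, then the drop). Pressing on down to the ear.

Emit:
servo_tool:
  series: "0 0 0.001 0 0 0 1; 0 0 0.002 0 0 0 1; 0 0 0.003 0 0 0 1; 0 0 0.004 0 0 0 1; 0 0 0.004 0 0 0 1"

```text
clock: 15.7
position: [0.5345, -0.0478, 0.1085]
ee_rot: [0.0, 0.992, 0.126, 0.0]
contact_force: [-6.5, 2.2, 12.9]
width: 0.0481
gripper_force: 86.0
```

Emit:
servo_tool:
  series: "-0.001 0 0.001 0 0 0 1; -0.001 0 0.0015 0 0 0 1; -0.001 0 0.002 0 0 0 1; -0.001 0 0.002 0 0 0 1; -0.001 0 0.002 0 0 0 1"
  squeeze: 100

```text
clock: 16.2
position: [0.5346, -0.0479, 0.1085]
ee_rot: [0.0, 0.992, 0.126, 0.002]
contact_force: [-6.4, 3.2, 23.2]
width: 0.0479
gripper_force: 100.0
```

Emit:
servo_tool:
  series: "0 0 0 0 0 0 1; 0 0 0 0 0 0 1; 0 0 0 0 0 0 1; 0 0 0 0 0 0 1; 0 0 0 0 0 0 1"

```text
clock: 16.7
position: [0.5346, -0.0479, 0.1085]
ee_rot: [0.0, 0.992, 0.126, 0.002]
contact_force: [-6.6, 3.3, 22.7]
width: 0.048
gripper_force: 100.0
```

```bash
python3 - <<'E'
from h import *
im,c=snap('wrist','w8.png');im2,c2=snap('scene','s8.png')
s=manip.get_state();print(s['position'],s['contact_force'],s['moment'],s['width'])
print(proj(c2,[[.534,-.048,.134]]))
o=np.hstack([cv2.resize(im[160:360,190:390],(400,400),interpolation=cv2.INTER_CUBIC),cv2.resize(im2[140:240,210:310],(400,400),interpolation=cv2.INTER_CUBIC)])
cv2.imwrite('pics/w8b.png',o)
E
```

```text
[ 0.53456699 -0.04785723  0.10852886] [-7.76838145  3.17768636 22.87476999] [0.58561692 1.17106799 0.05213059] 0.04782779405409197
[[256.23369706 186.86845659]]
```

View pics/w8b.png

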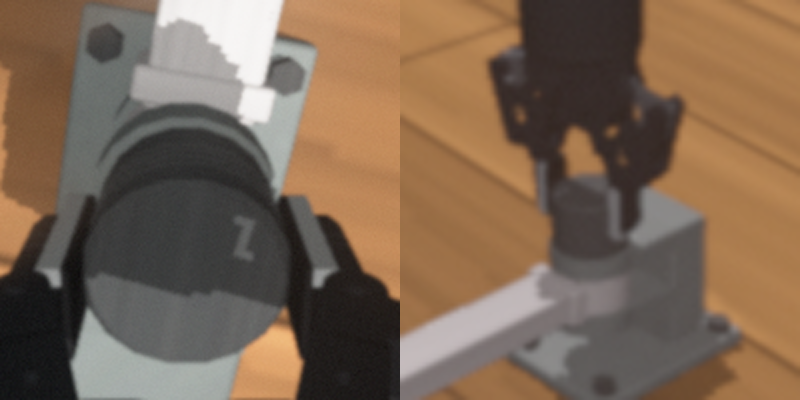

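The cap sits flat on the ear (wrist crop rim near (190,130), scene crop (590,250)), and the push holds at 23 N with no slip. Handing in.

```bash
python3 -c "
from rig import manip
print(manip.sign_off())"
```

```text
the job is handed in; nothing more can be done
None
```

The long pin is home in the clevis and eye, the cap has clicked on with its rim down on the ear, and the arm is still holding it with about 23 N of downward push; the job was handed in at about 17 s, and sign-off gave no verdict.

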